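Index the brush-head turntable to the bare blank

ROBOT

A 6-joint arm with a two-finger parallel gripper is mounted at the origin on the work surface. World frame = base frame: x ahead of the robot, y to its left, z up, the work surface at z = 0. Lengths are in m, angles in rad, forces in N, time in s.
With the tool pointing down it reaches from about 0.375 to 0.925 m from the base axis. Payload 5.7 kg.
Tool frame: the origin (TCP) lies midway between the tips of the shut fingers; the grasp point (between the pads) lies 19 mm behind it; z points along the fingers, x is the direction in which the jaws open and shut, and the axes are right-handed (so a half turn about z gives the same grasp; the last joint's range is limited). The gripper opens to 88 mm and grips with 3 to 60 N. Pads are 20 mm wide; open, the fingers measure 115 mm over their backs; the gripper's body (75 mm by 178 mm) begins 61 mm behind the grasp point.
Start: joints at [-1.262, 0.359, 1.51, -0, 1.272, -0.115], TCP at [0.247, -0.547, 0.223] pointing down, gripper open.
Joint ranges: [-2.97, 2.97], [-1.01, 2.36], [0.21, 2.38], [-0.96, 4.11], [0.2, 2.71], [-2.98, 2.98]. Speed limits (rad/s): [2.39, 2.39, 3.14, 3.14, 3.14, 3.14].

INTERFACE

Orientations are given as a unit quaternion [x, y, z, w].
In Python, from bench import move_ptp, servo_line, goto_joints, move_gripper, sleep, inverse_kinematics, capture, PlanningError, close_job, spot_in, silhouettes, current_clock, current_joint_pos, current_qvel, current_joint_torque, current_position, current_orientation, current_force, current_torque, current_finger_gap gives the robot as it stands. Calls block until the motion is done:
- move_ptp(position, orientation): joint-space move of the TCP to a pose.
- servo_line(position, orientation=None, rate=0.15, contact_N=None): straight line of the TCP; orientation=None keeps the orientation; rate is the mean speed in m/s. With contact_N (N) it stops when the force on the tool has changed by that much, and returns True; else False.
- goto_joints(angles): joint-space move.
- move_gripper(opening): finger opening in m; the grip force is fixed at half the most; returns when the fingers have stopped.
- sleep(seconds).
- inverse_kinematics(position, orientation): joint angles nearest the present ones, or None.
- capture(name): name is "scene" or "top" or "wrist"; returns a dict with "image" (480x640x3 uint8, blue, green, red), "range_z" (480x640 float32, m along the optical axis (not along the pixel's ray), 0 where there is no reading), "intrinsics" (3x3 intrinsics, pixels), "k1" (the pictures are not rectified: a ray, as slopes to the right and down, at radius r is drawn at 1 + k1 r^2 times it, then the intrinsics apply), "R" (3x3) and "t" (3): a world point X has camera coordinates R X + t. Camera axes: x right, y down, z forward; pixel columns grow to the right and rows downward; lengths in m; the calibration is good to about 2 mm. A picture is of the moment at which its call begins.
A pose or a line that the arm cannot do raises PlanningError and nothing moves.
- close_job(): hands the job in, once; it reports no verdict.
Trained networks look in the newest picture that a camera, given by its name, has taken for a name from the list of things; names that differ only in an ending like _2 or _b are one class to them, and where a whole thing is asked for, a point or a joint stands for the part that bears it (a point fixed in the world has none). Each returns a list of dicts, best first, with "conf" (0 to 1); they miss things now and then, are a little off and sometimes report something else, mostly with a low value. They report only what shows in the picture. A call takes as long as a camera call. They do not tell look-alikes from the thing itself.
- spot_in(camera, query): "xy" ([column, row] in pixels, amid what is visible of it).
- silhouettes(camera, query): "region" (480x640 bool, what is visible of it) and "xy" ([column, row] in pixels, amid what is visible of it).
Readings, each from a call of its own:
- current_clock(): time.
- current_joint_pos(): joint angles.
- current_qvel(): joint speeds.
- current_joint_torque(): joint torques, N m.
- current_position(): TCP position.
- current_orientation(): TCP orientation.
- current_force(): force on the tool from outside, world axes, zero at the start.
- current_torque(): the same for the moment, N m.
- current_finger_gap(): finger opening in m.
Only numpy, scipy, OpenCV 4.12 (cv2) and the standard library are available. Lean on these libraries where they do the work, as an engineer would, in place of code of your own. Each camera call takes 0.05 s, during which the arm holds its last target. There are 200 camera calls.

TASK

The turntable on the brush maker's bench holds three round wooden brush heads, and a finished dark one stands at the fixed red pointer. Turn the table by its orange handle post, one stop in whichever direction is right, so that the bare pale-wood head comes to the red pointer and the table is left resting in that detent. Keep the pale head standing in its nest.

Things in the scene. Friction and masses are not known exactly. Their poses are not given: they have to be found in the camera images.
- turntable (a joint): Angle of the level aluminium disc (270 mm across, top 60 mm above bench), rad, anticlockwise from above positive, 0 at start. Six black nest rings (62 mm across, 9 mm high) sit 60 degrees apart on a 90 mm radius. A spring detent every 60 degrees pulls it into the nearest stop when let go; it starts in one. Leaving a stop takes about 5 N at the handle. Turns both ways.
- knob (a point): On the axis of the upright orange handle post, 15 mm below its top (125 mm above the bench). Round plastic rod, 18 mm diameter, near the disc's rim, 118 mm from the turning axis, top 80 mm above the disc; turns with the disc. All else on the bench nearby is under 105 mm tall. Site's y axis points outward from the turning axis, z up.
- work_spot (a point): Fixed point at the red pointer, on the disc's top surface (60 mm above bench), 90 mm from the turning axis: centre of whichever nest stands at the pointer. Does not turn. The pointer is a 14 mm wide red bar on a green bracket just outside the rim, its tip 136 mm from the turning axis and aimed at it.
- blank: The bare pale-wood brush head: round, 50 mm diameter, 40 mm high, 34 mm wide at the top, loose in its nest with 2 mm play. Origin at the centre of its underside, z up. It stands one stop to either side of the pointer. The other two heads have the same shape but are dark with copper bands: one at the pointer, one a stop to its other side.
Things that resemble listed ones, but are neither listed nor needed, are in the scene too. Leave any green or purple look-alike of the blank alone.

How it is judged:
At the end, for the whole second after the job is handed in: The pale head stands upright (within 10 degrees) in its nest at the red pointer, its centre within 12 mm of the work spot; the turntable is one stop (60 degrees) either way from its start, within 0.1 rad, and both are at rest (horizontal distance between blank and work_spot below 0.012 m and angle between blank's own z axis and vertical below 0.17 rad and (value of joint turntable between 0.9472 and 1.1472 rad or value of joint turntable between -1.1472 and -0.9472 rad) and velocity of joint turntable between -0.1 and 0.1 rad/s and linear speed of blank below 0.02 m/s); the robot touches nothing.
It fails at once if the pale head is lifted out of its nest (more than 15 mm) or tipped by more than 20 degrees (height (world z) of blank above 0.075 m or height (world z) of blank below 0.045 m or angle between blank's own z axis and vertical above 0.35 rad).
It also fails if it takes over 38 s, if anything falls off the work surface, if the arm or the gripper's body presses on something with over 40 N, if the wrist force passes 120 N, or if a joint passes its speed limit or range.

## Working session

There is one attempt and no reset: what is moved stays moved. The work goes in short steps, each a Python script; the robot and the scene stay as the last script left them, time stands still between calls to the robot, and variables do not carry over. Pictures are saved under pics/ and viewed, about 8 in all and at most 12, crops included, and the job is handed in when it is done.

```bash
mkdir -p pics; cat > h.py <<'E'
import numpy as np, cv2
from bench import *
def world(c,uv,z=None):
    """pixel -> world, on plane z or by depth"""
    K=c["intrinsics"];d=((uv[0]-K[0,2])/K[0,0],(uv[1]-K[1,2])/K[1,1])
    d=np.array(d);s=d.copy()
    for _ in range(10): s=d/(1+c["k1"]*(s@s))
    ray=np.array([s[0],s[1],1.]);R=c["R"];o=-R.T@c["t"];w=R.T@ray
    if z is None: return o+w*c["range_z"][int(round(uv[1])),int(round(uv[0]))]
    return o+w*(z-o[2])/w[2]
E
python3 - <<'E'
from h import *
for n in("top","scene"):
    c=capture(n);cv2.imwrite(f"pics/{n}1.png",c["image"])
    print(n,-c["R"].T@c["t"])
    for q in("turntable","knob","blank"):
        for d in spot_in(n,q)[:5]: print(q,round(d["conf"],2),np.round(d["xy"]),world(c,d["xy"]).round(3))
print(current_clock(),current_orientation())
E
```

```text
top [ 0.44496496 -0.00142028  1.17110439]
turntable 0.69 [322. 282.] [ 0.57  -0.028  0.07 ]
knob 0.69 [325. 286.] [ 0.563 -0.035  0.072]
blank 0.75 [449. 210.] [ 0.716 -0.285  0.04 ]
blank 0.69 [330. 284.] [ 0.566 -0.044  0.07 ]
blank 0.62 [471. 308.] [ 0.52 -0.32  0.04]
blank 0.61 [418. 165.] [ 0.809 -0.225  0.044]
blank 0.59 [458. 258.] [ 0.62  -0.299  0.039]
scene [ 1.17668943 -0.61835293  0.64977256]
turntable 0.65 [287. 238.] [ 0.589 -0.046  0.057]
knob 0.79 [288. 236.] [ 0.586 -0.041  0.058]
blank 0.74 [186. 342.] [ 0.639 -0.31   0.032]
blank 0.62 [310. 388.] [ 0.834 -0.25   0.032]
blank 0.58 [284. 257.] [ 0.653 -0.115  0.088]
0.4 [ 8.39998733e-01 -5.42588332e-01 -1.27296636e-04 -1.19676008e-04]
```

View pics/top1.png

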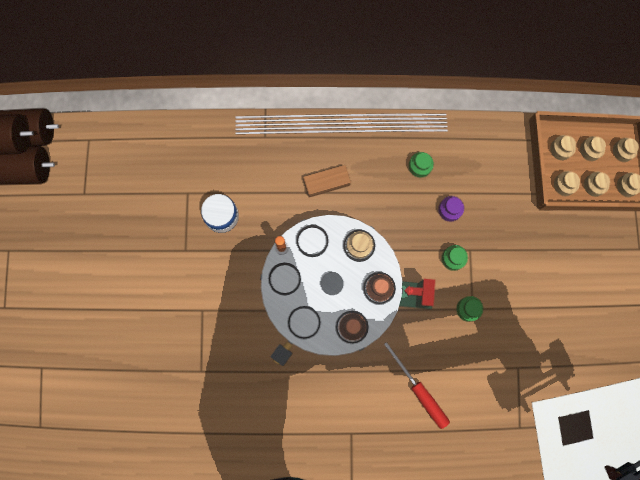

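View pics/scene1.png

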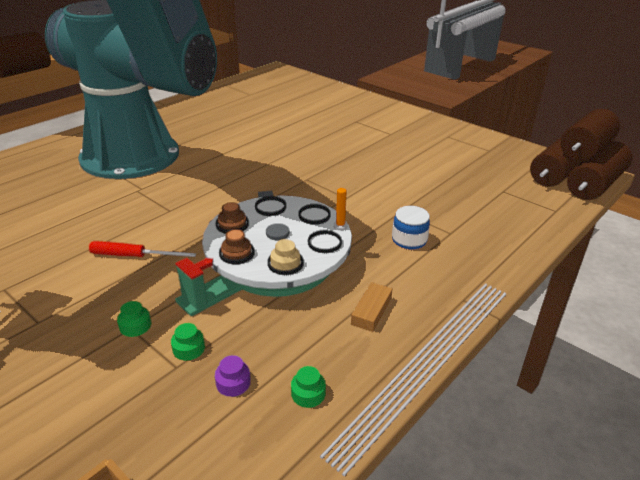

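The top view shows the pale head at (359,244), the dark head at the pointer at (379,287), and the pointer at (412,291). The hub is at (332,283) and the orange post at (280,242). The green and purple decoys are off the disc. To bring the pale head to the pointer, the table must turn clockwise (−60°).

```bash
cat >> h.py <<'E'
from scipy.spatial.transform import Rotation as Ro
def orange_mask(c):
    h=cv2.cvtColor(c["image"],cv2.COLOR_BGR2HSV)
    return cv2.inRange(h,(5,190,110),(16,255,255))
def knob_pts(c,near,r=.05):
    v,u=np.nonzero(orange_mask(c)); P=np.array([world(c,(a,b)) for a,b in zip(u,v)]).reshape(-1,3)
    k=np.hypot(*(P[:,:2]-near).T)<r
    return P[k],np.c_[u,v][k]
def down(yaw): # tool z down, tool x at yaw in world
    x=np.array([np.cos(yaw),np.sin(yaw),0]);z=np.array([0,0,-1.])
    return Ro.from_matrix(np.c_[x,np.cross(z,x),z]).as_quat()
E
python3 - <<'E'
from h import *
c=capture("top")
g=cv2.cvtColor(c["image"],cv2.COLOR_BGR2GRAY)
# hub: dark blob
sub=(g[268:300,316:348]<110).astype(np.uint8);n,l,s,ce=cv2.connectedComponentsWithStats(sub)
i=l[15,16];print("hub",s[i],ce[i]+[316,268],world(c,ce[i]+[316,268],.06))
C=world(c,ce[i]+[316,268],.06)[:2]
# disc silhouette fit
d=silhouettes("top","turntable")[0]["region"].astype(np.uint8)
ct=max(cv2.findContours(d,0,1)[0],key=cv2.contourArea)[:,0]
W=np.array([world(c,p,.06)[:2] for p in ct]);print("disc",cv2.minEnclosingCircle((W*1000).astype(np.float32)))
P,uv=knob_pts(c,world(c,(280,242),.14)[:2])
print(len(P),P[:,2].min(),P[:,2].max(),uv.min(0),uv.max(0))
T=P[P[:,2]>.13];print("knob",len(T),T.mean(0))
k=T.mean(0)[:2];print("r",np.hypot(*(k-C)),"ang",np.degrees(np.arctan2(*(k-C)[::-1])))
print("pointer ang",np.degrees(np.arctan2(*(world(c,(412,291),.08)[:2]-C)[::-1])))
a=np.arctan2(*(k-C)[::-1])
for s in(1,-1):
  for t in(0,-30,-60):
    b=a+np.radians(t);p=[*(C+.118*np.array([np.cos(b),np.sin(b)])),.112]
    print(s,t,np.round(inverse_kinematics(p,down(b+s*np.pi/2)),2))
E
```

```text
hub [  5   4  22  23 391] [331.51662404 282.94117647] [ 0.56954399 -0.04744442  0.06      ]
disc ((569.5462646484375, -45.93559265136719), 137.47503662109375)Traceback (most recent call last):
  File "<stdin>", line 13, in <module>
    return umr_minimum(a, axis, None, out, keepdims, initial, where)
ValueError: zero-size array to reduction operation minimum which has no identity
```

```bash
sed -i 's/(5,190,110),(16,255,255)/(2,150,70),(18,255,255)/' h.py
python3 - <<'E'
from h import *
c=capture("top");C=np.array([.5695,-.047])
print(cv2.cvtColor(c["image"],cv2.COLOR_BGR2HSV)[236:250:3,276:288:3].tolist())
print(c["range_z"][234:252:2,274:290:2].round(3))
E
python3 - <<'E'
from h import *
c=capture("top");C=np.array([.5695,-.047])
P,uv=knob_pts(c,world(c,(280,242),.14)[:2])
print(len(P),uv.min(0),uv.max(0),P[:,2].max())
T=P[P[:,2]>.13];k=T.mean(0)[:2];print("knob",len(T),T.mean(0),world(c,(279.5,240.5),.14))
a=np.arctan2(*(k-C)[::-1]);print("r",np.hypot(*(k-C)),"ang",np.degrees(a))
for s in(1,-1):
  for t in(0,-30,-60):
    b=a+np.radians(t);p=[*(C+.118*np.array([np.cos(b),np.sin(b)])),.112]
    print(s,t,inverse_kinematics(p,down(b+s*np.pi/2)))
E
```

```text
[[[14, 101, 98], [10, 174, 193], [9, 33, 186], [102, 5, 240]], [[11, 178, 224], [11, 177, 235], [11, 171, 238], [120, 2, 220]], [[11, 175, 226], [12, 173, 236], [13, 164, 237], [0, 20, 175]], [[10, 108, 102], [10, 167, 136], [10, 169, 140], [11, 116, 121]], [[8, 27, 112], [9, 159, 117], [9, 157, 91], [10, 123, 89]]]
[[1.188 1.192 1.19  1.193 1.137 1.127 1.134 1.134]
 [1.187 1.191 1.052 1.048 1.127 1.128 1.134 1.131]
 [1.192 1.051 1.048 1.05  1.049 1.132 1.132 1.129]
 [1.188 1.046 1.049 1.047 1.046 1.064 1.131 1.127]
 [1.187 1.047 1.048 1.045 1.049 1.059 1.127 1.127]
 [1.13  1.044 1.048 1.044 1.048 1.065 1.121 1.131]
 [1.125 1.072 1.059 1.059 1.067 1.084 1.12  1.131]
 [1.125 1.116 1.084 1.078 1.083 1.102 1.122 1.128]
 [1.126 1.122 1.109 1.101 1.101 1.119 1.116 1.126]]
104 [275 236] [285 250] 0.14472972798556105
knob 76 [0.63660679 0.04849915 0.13997459] [0.63676716 0.04798304 0.14      ]
r 0.11671936146463784 ang 54.90447506095968
1 0 [-3.04057929e-02  5.23099386e-01  1.53610767e+00 -4.44089210e-16
  1.08238560e+00 -2.55946598e+00]
1 -30 [-9.80426742e-02  5.69922050e-01  1.44513978e+00 -4.44089210e-16
  1.12653082e+00 -2.10350409e+00]
1 -60 [-1.83574287e-01  5.86396613e-01  1.41274412e+00 -4.44089210e-16
  1.14245192e+00 -1.66543693e+00]
-1 0 [-3.04057929e-02  5.23099386e-01  1.53610767e+00 -4.44089210e-16
  1.08238560e+00  5.82126670e-01]
-1 -30 [-9.80426742e-02  5.69922050e-01  1.44513978e+00 -4.44089210e-16
  1.12653082e+00  1.03808856e+00]
-1 -60 [-1.83574287e-01  5.86396613e-01  1.41274412e+00 -4.44089210e-16
  1.14245192e+00  1.47615573e+00]
```

```bash
python3 - <<'E'
from h import *
C=np.array([.5695,-.047]);a=np.radians(54.9)
move_ptp([.6370,.0490,.22],down(a-np.pi/2))
c=capture("wrist");cv2.imwrite("pics/w1.png",c["image"])
P,uv=knob_pts(c,np.array([.637,.049]),.03);T=P[P[:,2]>.13]
print(len(T),T.mean(0) if len(T) else 0,(T[:,:2].min(0)+T[:,:2].max(0))/2 if len(T) else 0,current_position(),current_clock())
E
```

```text
511 [0.63705411 0.04839519 0.14075842] [0.64527176 0.0540837 ] [0.63705567 0.04799567 0.22001566] 3.175
```

View pics/w1.png

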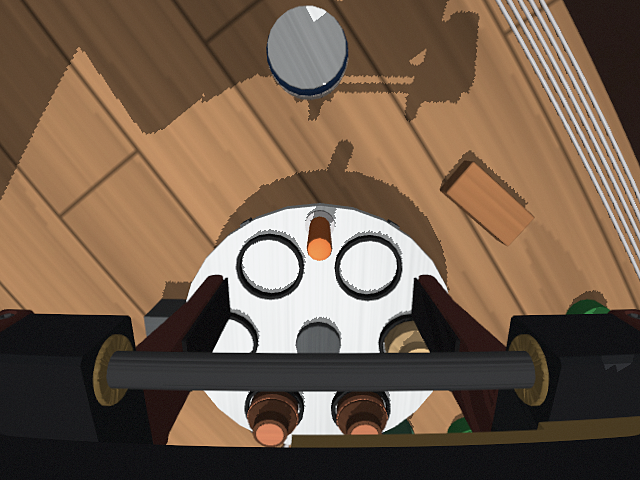

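The wrist view shows the post top at (319,249), midway between the fingers, and its position agrees with the top view to about 1 mm. I'll descend, cage the post loosely, and follow the arc.

```bash
python3 - <<'E'
from h import *
C=np.array([.5695,-.0473]);k=np.array([.6371,.0486]);a=np.arctan2(*(k-C)[::-1]);r=.1178
pose=lambda t,z=.112:([*(C+r*np.array([np.cos(a+t),np.sin(a+t)])),z],down(a+t-np.pi/2))
if servo_line(*pose(0),rate=.08,contact_N=8): print("contact",current_position(),current_force()); raise SystemExit
move_gripper(.023);print("gap",current_finger_gap(),current_force().round(1) if hasattr(current_force(),'round') else current_force())
for t in range(-6,-61,-6):
    servo_line(*pose(np.radians(t)),rate=.04)
    print(t,np.round(current_force(),1),np.round(current_torque(),2))
sleep(.4);print(np.round(current_force(),1),current_position(),current_clock())
c=capture("top");cv2.imwrite("pics/t2.png",c["image"][180:400,220:480].repeat(2,0).repeat(2,1))
E
```

```text
gap 0.023184212576477084 [ 0.5  0.6 -0.5]
-6 [-1.5  0.4  0.9] [-0.04  0.22  0.04]
-12 [-3.8  1.   1.1] [0.13 0.58 0.03]
-18 [-4.4  0.3  2. ] [0.24 0.7  0.05]
-24 [-1.9  1.1 -1.7] [ 0.18  0.38 -0.01]
-30 [-1.   0.5  0.4] [-0.01 -0.02 -0.07]
-36 [ 1.9 -4.   0.5] [-0.59 -0.25  0.02]
-42 [-0.1 -5.1  1.4] [-0.87  0.04 -0.02]
-48 [-0.7 -5.   1.9] [-0.84  0.12  0.01]
-54 [-0.  -4.1  1. ] [-0.56  0.15  0.01]
-60 [ 0.2  0.4 -0.6] [ 0.02 -0.01 -0.02]
[-0.5  0.3  0.2] [ 0.68681021 -0.05777673  0.11199648] 10.75
```

View pics/t2.png

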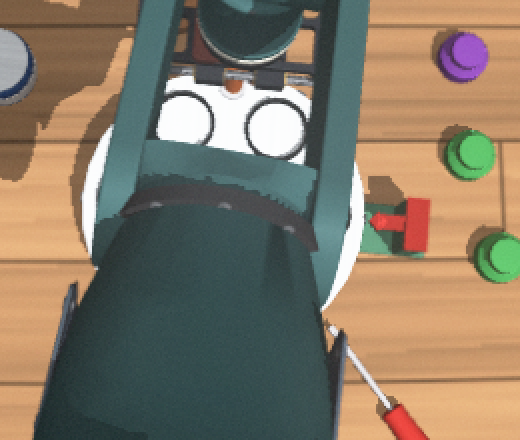

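The crop shows the post between the fingers at crop position (233,85), with the arm hiding the rest of the disc. The forces followed the detent's shape and fell to zero at 60°. Next I'll release, retract upwards and check.

```bash
python3 - <<'E'
from h import *
move_gripper(.06)
p=np.array(current_position());p[2]=.24;servo_line(p,rate=.12)
move_ptp([.247,-.547,.25],current_orientation()) if inverse_kinematics([.247,-.547,.25],current_orientation()) is not None else print("no ik")
sleep(.3)
c=capture("top");cv2.imwrite("pics/t3.png",c["image"][180:400,220:480].repeat(2,0).repeat(2,1))
C=np.array([.5695,-.0473])
P,uv=knob_pts(c,np.array([.687,-.058]),.03);T=P[P[:,2]>.13]
k=T.mean(0);print("knob",len(T),k,"ang",np.degrees(np.arctan2(k[1]-C[1],k[0]-C[0]))-54.8)
for d in spot_in("top","blank"): print(round(d["conf"],2),np.round(d["xy"]),world(c,d["xy"]).round(3))
print(current_force(),current_clock())
E
```

```text
knob 72 [ 0.68498007 -0.0567032   0.13970744] ang -59.4551560213863
0.91 [457. 259.] [ 0.617 -0.296  0.043]
0.9 [450. 211.] [ 0.715 -0.287  0.041]
0.74 [418. 164.] [ 0.813 -0.227  0.04 ]
0.68 [380. 284.] [ 0.563 -0.135  0.103]
0.16 [330. 278.] [ 0.577 -0.043  0.068]
[-1.40742788  0.4874206   0.71010378] 15.5
```

View pics/t3.png

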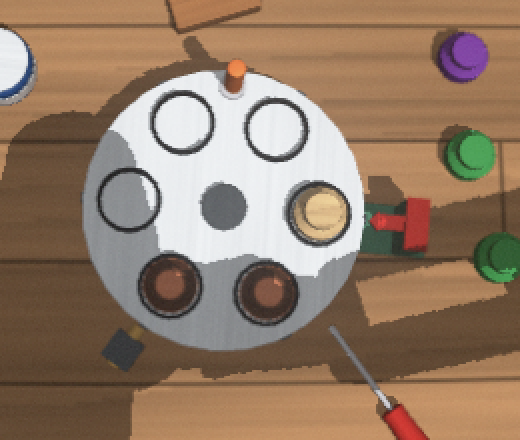

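The pale head stands at the pointer at crop position (320,210), upright in its nest. The table has turned about −59.5° and the arm is clear.

```bash
python3 -c "
from bench import *
close_job()"
```

```text
the job is handed in; nothing more can be done
```

The turntable is one stop clockwise from its start, the bare pale head is at the red pointer, and the job is handed in. I lowered the half-closed gripper loosely around the orange post, followed the arc through 60°, then opened, lifted straight up and moved the arm away.

- **Table angle:** the last top picture put the turn at about −59.5°, against a target of −60°. The force on the tool had dropped to near zero at the stop, as expected for a detent.
- **Pale head:** it showed upright in its nest in front of the pointer. Its detected position was about (0.563, −0.135) m, which is 88 mm from the turning axis where 90 mm is nominal.
- **Limits:** the tool force readings along the turn stayed at about 5 N or below. The clock read 15.5 s at the last check, and the arm was away from everything.
- **Not measured or off:**
    - I did not measure the table's speed or the head's tilt directly; both are judged from the one final picture.
    - The network found the pale head with only 0.68 confidence, below the look-alikes, so I confirmed it by eye.
    - In that same check the force sensor still read about 1.7 N with the arm in free air. I took that as drift rather than contact.

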